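Make up the commuting and picnic kits on the hall console

ROBOT

A 7-joint arm with a two-finger parallel gripper is mounted at the origin on the work surface. World frame = base frame: x ahead of the robot, y to its left, z up, the work surface at z = 0. Lengths are in m, angles in rad, forces in N, time in s.
With the tool pointing down it reaches from about 0.425 to 0.95 m from the base axis. Payload 4.7 kg.
Tool frame: the origin (TCP) lies on the centre line of the jaws, within the pads' length; the fingertips stand robot.nose_length ahead of it and the grasp point (between the pads) lies 8 mm behind it (robot.nose_length is the distance from the TCP to the fingertips, in m); z points along the fingers, x is the direction in which the jaws open and shut, and the axes are right-handed (so a half turn about z gives the same grasp; the last joint's range is limited). The gripper opens to 85 mm and grips with 20 to 120 N. Pads are 22 mm wide; open, the fingers measure 114 mm over their backs; the gripper's body (76 mm by 85 mm) begins 54 mm behind the grasp point. The pads swing forward as they close: fully open they stand 13 mm farther back than shut.
Start: joints at [-1.231, 0.469, -0.049, 1.532, 0.024, 1.141, -0.082], TCP at [0.243, 0.63, 0.203] pointing down, gripper open.
Joint ranges: [-2.59, 2.59], [-0.33, 1.99], [-1.39, 1.29], [0.1, 2.45], [-1.04, 4.18], [0.21, 1.99], [-2.66, 2.66]. Speed limits (rad/s): [2.57, 2.57, 3.14, 3.14, 3.14, 3.14, 3.14].

INTERFACE

Orientations are given as [roll, pitch, yaw] about the fixed x, y, z axes, in that order (R = Rz(yaw) Ry(pitch) Rx(roll)).
In Python, from plant import robot gives the robot as it stands. Calls block until the motion is done:
- robot.goto(position, orientation): joint-space move of the TCP to a pose.
- robot.move_straight(position, vel=0.15, attitude=None, contact_N=None): straight line of the TCP; attitude=None keeps the orientation; vel is the mean speed in m/s. With contact_N (N) it stops when the force on the tool has changed by that much, and returns True; else False.
- robot.move_joints(angles): joint-space move.
- robot.grip(opening, strength=None): opening from 0.0 (shut) to 1.0 (fully open); strength is the grip in N (None keeps the last); returns when the fingers have stopped.
- robot.sleep(seconds).
- robot.inverse_kinematics(position, orientation): joint angles nearest the present ones, or None.
- robot.sense(): the state.
- robot.grab_frame(name): name is "scene" or "top" or "wrist"; returns a dict with "image" (420x560x3 uint8, red, green, blue), "range_z" (420x560 float32, m along the optical axis (not along the pixel's ray), 0 where there is no reading), "fx", "fy", "cx", "cy" (pixels), "R" (3x3) and "t" (3): a world point X has camera coordinates R X + t. Camera axes: x right, y down, z forward; pixel columns grow to the right and rows downward; lengths in m; the calibration is good to about 2 mm. A picture is of the moment at which its call begins.
A pose or a line that the arm cannot do raises robot.IKError and nothing moves.
- robot.close_job(): hands the job in, once; it reports no verdict.
The state is a dict: "t": time; "joint_pos": joint angles; "joint_velocities": joint speeds; "effort": joint torques, N m; "tcp_pos": TCP position; "tcp_rot": TCP orientation; "wrist_force": force on the tool from outside, world axes, zero at the start; "torque": the same for the moment, N m; "opening": opening from 0.0 (shut) to 1.0 (fully open).
Only numpy, scipy, OpenCV 4.12 (cv2) and the standard library are available. Lean on these libraries where they do the work, as an engineer would, in place of code of your own. Each camera call takes 0.05 s, during which the arm holds its last target. There are 200 camera calls.

TASK

Make up two kits from the things lying on the console. For the commuting kit, put the mint tin (the larger round tin) in the middle compartment of the three-compartment tray and the key fob and the padlock in its two outer compartments, one in each, either way round; for the picnic kit, put the bottle opener in the wide compartment of the two-compartment tray and the lip-balm tin (the smaller round tin) in its narrow one. Everything must lie flat on the compartment floors, right way up and not on a ridge, and the glass paperweight stays where it is.

Things in the scene. Friction and masses are not known exactly. Their poses are not given: they have to be found in the camera images.
- commute_tray: Fixed wooden tray, origin at the centre of its underside; floor top at z = 5 mm, rims and ridges 4 mm thick with tops at z = 10 mm. Three compartments in a row along its y; outside 123 (x) by 228 mm (y). Each is 115 mm long in x; the middle one 76 mm wide, centred at y = 0; the outer ones 68 mm wide, centred at y = +76 and -76 mm.
- picnic_tray: Fixed wooden tray, origin at the centre of its underside; floor top at z = 5 mm, rims and ridges 4 mm thick with tops at z = 10 mm. Two compartments side by side along its y; outside 148 (x) by 154 mm (y). Both are 140 mm long in x; the wide one is 84 mm wide, centred at y = -31 mm; the narrow one is 58 mm wide, centred at y = +44 mm.
- key_fob: Black plastic key fob lying flat, buttons up: body 58 mm along x, 36 mm along y, 14 mm high, with a thin steel ring that sticks out at the +x end to x = +48 mm (3 mm thick wire, near the underside). Origin: centre of the underside of the plastic body. About 45 g. Grip the body across y.
- padlock: Brass padlock lying flat: body 44 mm along x, 40 mm along y, 18 mm high, with a steel shackle sticking out at the +x end to x = +50 mm (30 mm wide, z from 1.5 to 8.5 mm). Origin: centre of the underside of the brass body. About 150 g. Grip the body across y.
- bottle_opener: Flat steel bottle opener, 8 mm thick: handle 20 mm wide from x = -50 to +25 mm, then a square head with a hole, 36 mm wide, to x = +61 mm. Origin: on the underside, in the handle and near the balance point. About 90 g. Grip the handle across y at the origin.
- mint_tin: The larger of two closed round bare-metal tins: diameter 54 mm, height 20 mm. Origin: centre of the underside, z up. About 70 g.
- balm_tin: The smaller of two closed round bare-metal tins: diameter 38 mm, height 16 mm. Origin: centre of the underside, z up. About 30 g.
- paperweight: Round green-tinted glass paperweight, diameter 66 mm, domed, 39 mm high, loose, standing among the things. Origin: centre of the underside. Not to be moved.

How it is judged:
By the outcome, as a careful person would: the job done as asked, in the order asked, and still so for the second after the job is handed in, with the robot touching nothing.
It also fails if it takes over 102 s, if anything falls off the work surface, if the arm or the gripper's body presses on something with over 40 N, if the wrist force passes 120 N, or if a joint passes its speed limit or range.

## Working session

There is one attempt and no reset: what is moved stays moved. The work goes in short steps, each a Python script; the robot and the scene stay as the last script left them, time stands still between calls to the robot, and variables do not carry over. Pictures are saved under pics/ and viewed, about 12 in all and at most 16, crops included, and the job is handed in when it is done.

```bash
ls; mkdir -p pics
python3 - <<'E'
from plant import robot
import cv2,numpy as np
s=robot.sense();print(s,robot.nose_length)
for n in ["top","scene"]:
    f=robot.grab_frame(n);np.savez(f"pics/{n}0.npz",**f)
    cv2.imwrite(f"pics/{n}0.png",cv2.resize(f["image"][:,:,::-1],(800,600),interpolation=cv2.INTER_CUBIC))
    print(n,f["fx"],f["fy"],f["cx"],f["cy"],f["R"],f["t"])
E
```

```text
pics
{'t': 0.0, 'joint_pos': array([-1.23091645,  0.46948114, -0.04861553,  1.53369162,  0.02406713,
        1.14099094, -0.08231748]), 'joint_velocities': array([-0.00118887, -0.00068249, -0.0001619 , -0.00037743, -0.00053266,
        0.00058143, -0.00069971]), 'effort': array([-4.90881139e-04, -5.10308647e+01, -4.65384917e-02, -2.37717569e+01,
        1.06904731e-02,  7.42965873e-03,  5.10766299e-06]), 'tcp_pos': array([0.24306269, 0.62903357, 0.20213574]), 'tcp_rot': array([3.14155925e+00, 1.98678964e-03, 1.20203516e+00]), 'wrist_force': array([-0.41850126,  0.17091284,  0.33901473]), 'torque': array([-0.01332198, -0.0549923 , -0.01492186]), 'opening': 0.995941796514698} 0.011
top 479.7963229669317 479.7963229669317 280.8328504394013 211.92465351026465 [[-0.01320838 -0.99991071  0.00202535]
 [-0.99439094  0.01292283 -0.10497456]
 [ 0.10493902 -0.00340053 -0.99447284]] [0.01374597 0.56122737 1.08448595]
scene 466.4721322451574 466.4721322451574 277.907904267885 203.4942690200787 [[-0.64845658  0.76124591 -0.00295415]
 [ 0.45881353  0.38773134 -0.79947142]
 [-0.60744894 -0.5197779  -0.60069686]] [ 0.37130547 -0.21914352  1.28181051]
```

View pics/top0.png

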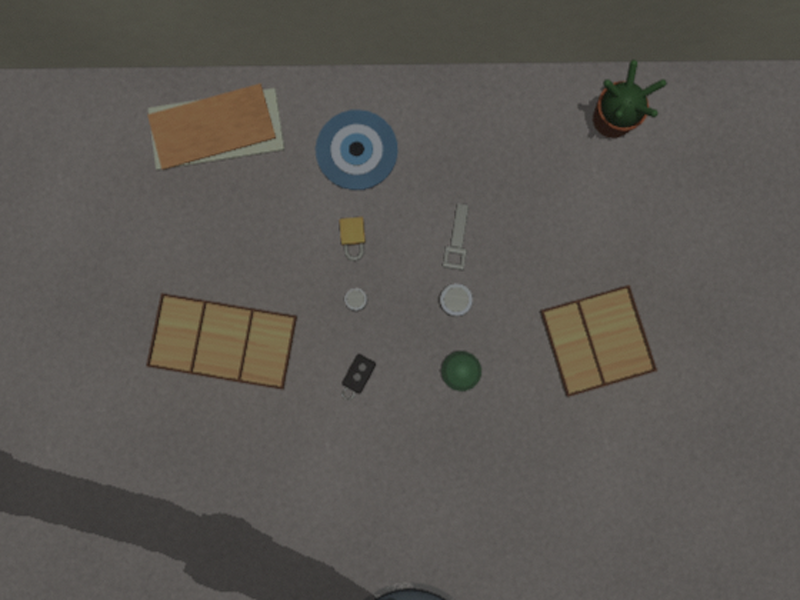

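View pics/scene0.png

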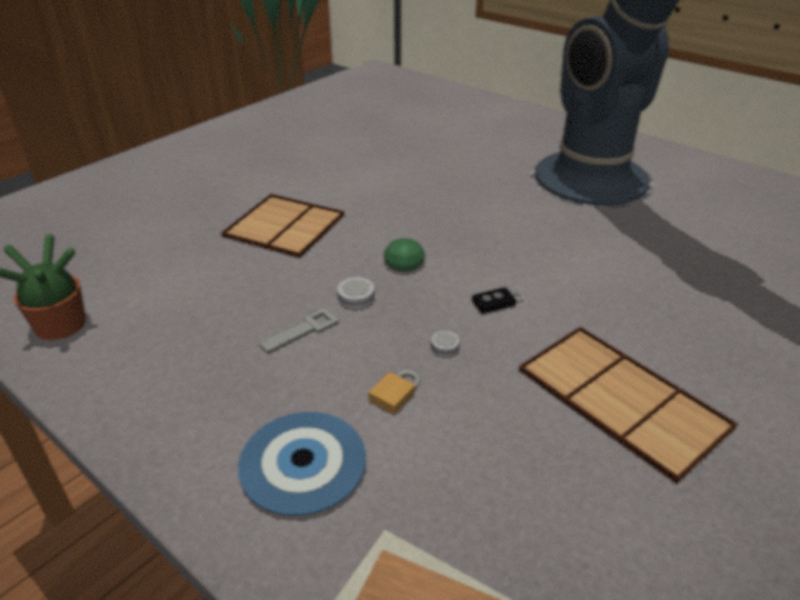

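The top view (800x600 pixels) shows the trays at (222,341) for three compartments and (598,341) for two, with the narrow one on the left. The padlock is at (352,231) with its shackle pointing down, the opener at (458,235) with its head down, the balm tin at (356,299), the mint tin at (456,299), the fob at (359,373) with its ring at lower left, and the paperweight at (461,370). The scene view agrees with this.

```bash
cat > h.py <<'E'
import numpy as np, cv2
def ray(f,uv,z):
    """pixels (n,2) -> world xy on plane z"""
    uv=np.atleast_2d(np.asarray(uv,float)); R,t=np.array(f["R"]),np.array(f["t"])
    d=np.c_[(uv[:,0]-f["cx"])/f["fx"],(uv[:,1]-f["cy"])/f["fy"],np.ones(len(uv))]@R
    c=-R.T@t
    return (c+d*((z-c[2])/d[:,2])[:,None])[:,:2]
def proj(f,X):
    p=np.atleast_2d(X)@np.array(f["R"]).T+np.array(f["t"])
    return np.c_[p[:,0]/p[:,2]*f["fx"]+f["cx"],p[:,1]/p[:,2]*f["fy"]+f["cy"]]
def height(f):
    Z=f["range_z"]; v,u=np.indices(Z.shape)
    P=np.stack([(u-f["cx"])/f["fx"]*Z,(v-f["cy"])/f["fy"]*Z,Z],-1)-np.array(f["t"])
    return np.where(Z>0,(P@np.array(f["R"]))[...,2],np.nan)
E
python3 - <<'E'
from h import *
f=dict(np.load("pics/top0.npz"))
im=f["image"];H=height(f)
b=(slice(130,290),slice(90,470))
print(np.nanpercentile(H[b],[1,10,50,90,99]),np.isnan(H[b]).mean())
hsv=cv2.cvtColor(im,cv2.COLOR_RGB2HSV)
for n,p in dict(table=(400,450),wood=(222,330),rim=(155,330),brass=(352,231),fob=(350,372),mint=(456,299),opener=(458,228),balm=(356,299),glass=(461,370)).items():
    u,v=int(p[0]*.7),int(p[1]*.7);print(n,im[v,u],hsv[v,u],H[v,u])
bg=cv2.medianBlur(im,5).astype(int); d=np.abs(im.astype(int)-np.median(im[b].reshape(-1,3),axis=0)).max(-1)
m=(cv2.GaussianBlur(d.astype(np.float32),(0,0),.7)>22).astype(np.uint8);m[:130]=0;m[290:]=0
cs,_=cv2.findContours(m,cv2.RETR_EXTERNAL,cv2.CHAIN_APPROX_NONE)
for c in cs:
    if cv2.contourArea(c)<60: continue
    W=ray(f,c[:,0],.01).astype(np.float32); r=cv2.minAreaRect(W)
    print(np.round(c[:,0].mean(0)/.7),"ctr",np.round(r[0],4),"size",np.round(r[1],4),"ang",round(r[2],1),"corners",np.round(cv2.boxPoints(r),3).tolist() if max(r[1])>.13 else '')
o=np.where(m[...,None]>0,im,im//4);cv2.imwrite("pics/mask.png",cv2.resize(o[120:300,80:480,::-1],(800,360)))
E
```

```text
[-0.00569512 -0.00330182 -0.00017374  0.00541299  0.02147891] 0.0034375
table [93 89 87] [10 16 93] -0.0024884530358494604
wood [123 113  79] [ 23  91 123] 0.0033226343295978283
rim [64 46 36] [ 11 112  64] 0.008960058441895982
brass [123 109  64] [ 23 122 123] 0.01722641591875532
fob [36 34 33] [10 21 36] 0.013792270251534067
mint [115 117 111] [ 40  13 117] 0.021078421157157242
opener [107 108 103] [ 36  12 108] 0.009953521073790722
balm [115 116 111] [ 36  11 116] 0.013321044932555355
glass [64 89 67] [64 72 89] 0.04032844263432005
[359. 373.] ctr [0.4486 0.0778] size [0.0377 0.0592] ang 62.8 corners 
[460. 370.] ctr [ 0.4516 -0.0885] size [0.0656 0.0653] ang 88.9 corners 
[222. 341.] ctr [0.5051 0.3028] size [0.2304 0.1241] ang 79.8 corners [[0.42399999499320984, 0.20000000298023224], [0.5460000038146973, 0.17800000309944153], [0.5870000123977661, 0.4050000011920929], [0.4650000035762787, 0.4269999861717224]]
[355. 299.] ctr [0.5714 0.0827] size [0.0307 0.0333] ang 89.6 corners 
[597. 341.] ctr [ 0.4978 -0.3154] size [0.1491 0.1581] ang 15.3 corners [[0.4050000011920929, -0.2590000033378601], [0.44699999690055847, -0.41100001335144043], [0.5910000205039978, -0.3720000088214874], [0.5490000247955322, -0.21899999678134918]]
[455. 300.] ctr [ 0.5675 -0.0846] size [0.0501 0.0522] ang 43.9 corners 
[352. 231.] ctr [0.6851 0.0872] size [0.0456 0.0391] ang 4.7 corners
```

Run:
```python
from plant import robot
from h import *
robot.goto([.53,0.0,.36],[np.pi,0,0])
f=robot.grab_frame("wrist");np.savez("pics/w0.npz",**f);print(robot.sense()["t"],f["fx"],-np.array(f["R"]).T@f["t"],f["R"][2])
cv2.imwrite("pics/w0.png",cv2.resize(f["image"][:,:,::-1],(800,600),interpolation=cv2.INTER_CUBIC))
```

```text
2.6667 322.3532132248504 [0.53040356 0.06810872 0.52969888] [ 1.93922280e-04 -2.64239128e-01 -9.64457177e-01]
```

View pics/w0.png

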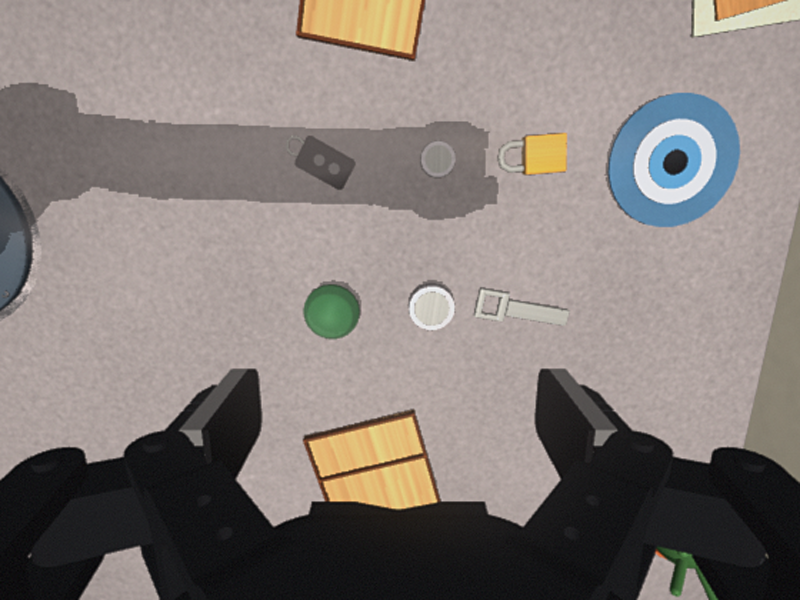

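The wrist view shows everything clearly. In 800x600 pixels: mint tin (432,307), opener from (477,300) to (568,315) with its head at the left, padlock body (546,154) with the shackle at the left, and paperweight (332,311). The fob at (325,162) and the balm tin at (438,159) are in shadow.

```bash
cat >> h.py <<'E'
def blob(f,c,half,lo,z,mode):
    """largest blob near pixel c (native), brightness/saturation threshold; returns contour px and minAreaRect in world on plane z"""
    u,v=map(int,c); hsv=cv2.cvtColor(f["image"],cv2.COLOR_RGB2HSV).astype(int)
    ch={"bright":hsv[...,2],"dark":255-hsv[...,2],"sat":hsv[...,1]}[mode]
    roi=np.zeros(ch.shape,np.uint8); y0,x0=max(v-half,0),max(u-half,0)
    roi[y0:v+half,x0:u+half]=(ch[y0:v+half,x0:u+half]>lo)
    cs,_=cv2.findContours(roi,cv2.RETR_EXTERNAL,cv2.CHAIN_APPROX_NONE); k=max(cs,key=cv2.contourArea)[:,0]
    return k,cv2.minAreaRect(ray(f,k,z).astype(np.float32))
E
python3 - <<'E'
from h import *
f=dict(np.load("pics/w0.npz"));im=f["image"];hsv=cv2.cvtColor(im,cv2.COLOR_RGB2HSV)
S=lambda u,v:hsv[int(v*.7),int(u*.7)]
print("tbl",S(400,250),S(450,230),"shadow",S(390,160),"fob",S(345,165),S(308,155),"balm",S(438,159),S(424,159),"pad",S(546,150),"opener",S(540,310),"glass",S(332,311),"mint",S(432,307),S(413,307))
for n,a in dict(mint=((432,307),28,185,.02,"bright"),opener=((520,305),45,185,.008,"bright"),pad=((546,154),24,90,.018,"sat"),fob=((325,162),30,180,.014,"dark"),balm=((438,159),18,118,.016,"bright"),glass=((332,311),30,80,.02,"sat")).items():
    k,r=blob(f,np.array(a[0])*.7,*a[1:])
    e=cv2.fitEllipse(k)[0]; print(n,len(k),np.round(r[0],4),np.round(r[1],4),round(r[2],1),"ell",np.round(ray(f,e,a[3])[0],4))
t=cv2.resize(im[70:245,190:410,::-1],(800,600));cv2.imwrite("pics/c.png",t)
E
```

```text
tbl [  5  19 174] [  6  21 181] shadow [  5  23 123] fob [ 9 20 88] [ 0 21 86] balm [ 18  18 139] [  4  13 154] pad [ 23 153 224] opener [ 21  17 192] glass [ 64  94 146] mint [ 23  16 204] [110   3 230]
mint 89 [ 0.5695 -0.0839] [0.0527 0.0499] 0.2 ell [ 0.5694 -0.0837]
opener 96 [ 0.6958 -0.0928] [0.0175 0.0715] 80.4 ell [ 0.6925 -0.092 ]
pad 109 [0.6857 0.0872] [0.0457 0.0396] 4.4 ell [0.6859 0.0874]
fob 38 [0.462  0.0565] [0.0251 0.0114] 6.3 ell [0.4634 0.0575]
balm 214 [0.5718 0.082 ] [0.0545 0.0511] 0.2 ell [0.5726 0.0845]
glass 101 [ 0.4541 -0.0878] [0.0594 0.0604] 0.2 ell [ 0.4536 -0.0871]
```

```bash
cat > act.py <<'E'
from plant import robot
from h import *
C=np.array([.505,.303]); CY=np.radians(-10.2)
P=np.array([.4978,-.3154]); PY=np.radians(15.2)
def tray(c,yaw,x,y): return c+np.array([x*np.cos(yaw)-y*np.sin(yaw),x*np.sin(yaw)+y*np.cos(yaw)])
UP=.11
def rep(m): s=robot.sense();print(m,"t",round(s["t"],1),"tcp",np.round(s["tcp_pos"],4),"open",round(s["opening"],3),"F",np.round(s["wrist_force"],1))
def pick(xy,yaw,z,opening,N):
    robot.goto([*xy,UP],[np.pi,0,yaw]); robot.grip(opening)
    robot.move_straight([*xy,z]); robot.grip(0.,N); rep("gripped")
    robot.move_straight([*xy,UP],vel=.2); rep("lifted")
def place(xy,yaw,z,rel):
    """z: TCP height at the grasp; floor is 5 mm higher"""
    robot.goto([*xy,UP],[np.pi,0,yaw]); robot.move_straight([*xy,z+.011],vel=.2)
    print("contact",robot.move_straight([*xy,z+.003],vel=.03,contact_N=5)); rep("down")
    robot.grip(rel); robot.move_straight([*xy,UP],vel=.2); rep("released")
E
python3 - <<'E'
from act import *
robot.goto([.57,0,.05],[np.pi,0,-np.pi/2]); robot.grip(.45); rep("pre")
print(robot.move_straight([.57,0,.004],vel=.03,contact_N=5)); rep("touch")
robot.move_straight([.57,0,.06])
E
```

```text
pre t 4.4 tcp [5.701e-01 1.000e-04 5.020e-02] open 0.449 F [-0.5  0.6  0.1]
False
touch t 6.1 tcp [ 0.5701 -0.      0.0042] open 0.449 F [ 0.3  0.9 -0. ]
```

Run:
```python
from act import *
robot.move_straight([.57,0,.008],vel=.2)
print(robot.move_straight([.57,0,-.010],vel=.02,contact_N=4)); rep("touch .45")
robot.move_straight([.57,0,.03],vel=.2);robot.grip(.2); robot.move_straight([.57,0,.013],vel=.2)
print(robot.move_straight([.57,0,-.010],vel=.03,contact_N=4)); rep("touch .2")
robot.move_straight([.57,0,.06],vel=.2)
```

```text
False
touch .45 t 8.1 tcp [ 5.701e-01 -1.000e-04 -9.900e-03] open 0.45 F [-0.   0.1 -0. ]
False
touch .2 t 9.9 tcp [ 5.701e-01 -1.000e-04 -9.900e-03] open 0.198 F [-0.6  0.6  0.5]
```

Run:
```python
from act import *
robot.move_straight([.57,0,.01],vel=.2); rep("z10")
f=robot.grab_frame("scene");g=robot.grab_frame("wrist")
np.savez("pics/s1.npz",**f);np.savez("pics/w1.npz",**g)
print(proj(f,[[.57,0,.01],[.57,0,-.001],[.57,0,0]]), proj(g,[[.57,0,.01],[.57,0,0]]))
a=cv2.resize(f["image"][100:280,190:370,::-1],(600,600)); b=cv2.resize(g["image"][:,:,::-1],(800,600))
cv2.imwrite("pics/s1.png",a);cv2.imwrite("pics/w1.png",b)
```

```text
z10 t 10.8 tcp [ 5.689e-01 -3.000e-04  8.900e-03] open 0.197 F [-0.9  0.3  0.1]
[[278.73875813 220.74964662]
 [278.74908568 225.00981811]
 [278.74815284 224.62501645]] [[277.21970197 243.6611914 ]
 [277.27544086 237.41983477]]
```

View pics/s1.png

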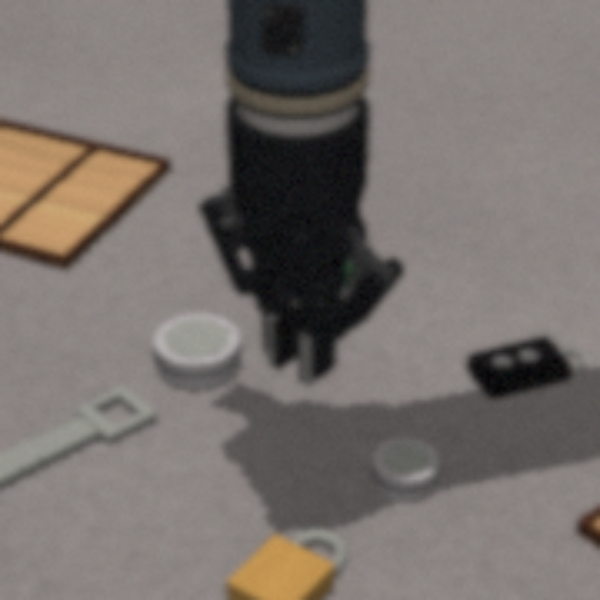

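View pics/w1.png

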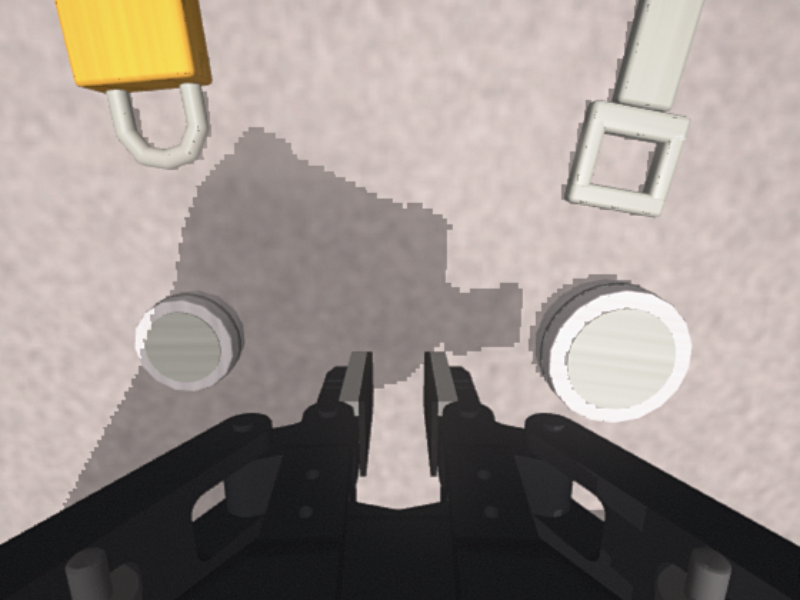

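The scene view shows the tips, at crop pixel (300,375), hovering well above the table although the TCP reads z = 9 mm. The wrist view has the pads' tips at (362,352) and (434,352). I'll check this against the range readings.

Run:
```python
from h import *
for n in ("w0","w1"):
    f=dict(np.load(f"pics/{n}.npz"));H=height(f)
    print(n,"cam",-f["R"].T@f["t"])
    pts=dict(w0=dict(table=(400,250),t2=(250,250),mint=(432,307),pad=(546,154),glass=(332,311),balm=(438,159)),
      w1=dict(table=(400,100),t2=(300,40),mint=(630,360),mint_wr=(630,360),pad=(140,50),balm=(182,345),tipL=(350,380),tipR=(440,380),tl=(368,420),tlow=(367,460)))[n]
    for k,(u,v) in pts.items():
        u,v=int(u*.7),int(v*.7);h=np.nanmedian(H[v-1:v+2,u-1:u+2]);print(k,"h",round(float(h),4),"range",f["range_z"][v,u],"xy",np.round(ray(f,(u,v),h)[0],4))
```

```text
w0 cam [0.53040356 0.06810872 0.52969888]
table h -0.0008 range 0.5348474 xy [ 0.533  -0.0198]
t2 h -0.0002 range 0.53591025 xy [ 0.359  -0.0202]
mint h 0.02 range 0.5316413 xy [ 0.5694 -0.081 ]
pad h 0.0174 range 0.48879138 xy [0.6872 0.0877]
glass h 0.0368 range 0.51501566 xy [ 0.4565 -0.0814]
balm h 0.0163 range 0.49147883 xy [0.5722 0.0816]
w1 cam [ 6.37350628e-01 -6.29889515e-04  1.79976206e-01]
table h -0.0006 range 0.16687311 xy [ 0.6623 -0.0015]
t2 h -0.0004 range 0.16199233 xy [0.6819 0.0337]
mint h 0.02 range 0.17272149 xy [ 0.5698 -0.0875]
mint_wr h 0.02 range 0.17272149 xy [ 0.5698 -0.0875]
pad h 0.0179 range 0.14617434 xy [0.6745 0.0813]
balm h 0.016 range 0.1743344 xy [0.5739 0.0815]
tipL h 0.0623 range 0.12830417 xy [0.5812 0.013 ]
tipR h 0.063 range 0.1270287 xy [ 0.5815 -0.0124]
tl h 0.0659 range 0.12760438 xy [0.5709 0.0078]
tlow h 0.0733 range 0.12272976 xy [0.5632 0.0079]
```

Run:
```python
from h import *
f=dict(np.load("pics/w1.npz"));H=height(f)
for u in (250,257,300,306):
    for v in range(242,272,4): print(u,v,"h",round(float(H[v,u]),4),np.round(ray(f,(u,v),H[v,u])[0],4),f["image"][v,u])
# scene view: ray through tip pixel, intersect x=.57 plane
s=dict(np.load("pics/s1.npz"))
for z in (.0,.01,.02,.03,.04,.05): print(z,(proj(s,[[.57,.01,z],[.57,-.01,z]])-[190,100])*600/180)
```

```text
250 242 h -0.0002 [0.567  0.0163] [137 127 126]
250 246 h 0.0415 [0.5813 0.0124] [101  96  94]
250 250 h 0.0463 [0.5813 0.012 ] [104  99  96]
250 254 h 0.0506 [0.5813 0.0116] [102  99  96]
250 258 h 0.0549 [0.5814 0.0113] [103  97  95]
250 262 h 0.0589 [0.5814 0.0109] [102  99  96]
250 266 h 0.0628 [0.5814 0.0106] [103 100  96]
250 270 h 0.0654 [0.581  0.0104] [103  99  97]
257 242 h -0.0001 [0.567  0.0121] [138 128 126]
257 246 h 0.0409 [0.5811 0.0092] [69 65 65]
257 250 h 0.0461 [0.5813 0.0089] [47 43 43]
257 254 h 0.0506 [0.5813 0.0086] [44 42 41]
257 258 h 0.0557 [0.5817 0.0083] [43 41 38]
257 262 h 0.0589 [0.5814 0.0081] [44 42 42]
257 266 h 0.0616 [0.5809 0.0079] [43 40 40]
257 270 h 0.0632 [0.5799 0.0078] [38 36 36]
300 242 h -0.0003 [ 0.567  -0.0136] [139 128 127]
300 246 h 0.0406 [ 0.5809 -0.0107] [71 66 65]
300 250 h 0.046 [ 0.5812 -0.0103] [45 45 42]
300 254 h 0.0511 [ 0.5815 -0.01  ] [46 42 43]
300 258 h 0.0549 [ 0.5814 -0.0097] [48 46 45]
300 262 h 0.0589 [ 0.5814 -0.0095] [49 46 46]
300 266 h 0.0616 [ 0.5809 -0.0093] [49 45 45]
300 270 h 0.063 [ 0.5798 -0.0092] [46 42 42]
306 242 h 0.0 [ 0.5671 -0.0171] [149 139 136]
306 246 h 0.0406 [ 0.581  -0.0134] [122 115 113]
306 250 h 0.0465 [ 0.5814 -0.0129] [103  99  96]
306 254 h 0.0495 [ 0.5808 -0.0127] [104 100  99]
306 258 h 0.0552 [ 0.5815 -0.0122] [104 100  99]
306 262 h 0.0599 [ 0.5818 -0.0118] [103  99  96]
306 266 h 0.0617 [ 0.5809 -0.0117] [106 103 100]
306 270 h 0.066 [ 0.5813 -0.0113] [106 102  98]
0.0 [[308.56540415 422.29032413]
 [283.22970737 408.61907313]]
0.01 [[308.61669195 409.34445415]
 [283.11761136 395.72932133]]
0.02 [[308.6686507  396.22922568]
 [283.00406533 382.67283259]]
0.03 [[308.72129365 382.94129348]
 [282.88904094 369.44635059]]
0.04 [[308.77463441 369.47722367]
 [282.77250914 356.04653365]]
0.05 [[308.82868695 355.83349071]
 [282.65444011 342.46995192]]
```

The calibration agrees with the table, but both views put the fingertips about 25–31 mm above the reported TCP, not 11 mm below it. I'll settle it with a guarded touch.

Run:
```python
from act import *
robot.move_straight([.57,0,-.012],vel=.15)
print(robot.move_straight([.57,0,-.05],vel=.025,contact_N=4)); rep("touch .2")
z=robot.sense()["tcp_pos"][2]
robot.move_straight([.57,0,z+.03],vel=.2);robot.grip(.6); robot.move_straight([.57,0,z+.004],vel=.2)
print(robot.move_straight([.57,0,z-.02],vel=.025,contact_N=4)); rep("touch .6")
robot.move_straight([.57,0,.03],vel=.2)
```

```text
True
touch .2 t 12.0 tcp [ 0.57   -0.     -0.0278] open 0.201 F [-1.3  1.   6.6]
True
touch .6 t 13.5 tcp [ 5.705e-01  1.000e-04 -3.130e-02] open 0.601 F [-1.2  0.   6.4]
```

The touches put the fingertips about 28–31 mm above the reported TCP, and the variation with opening matches an arc-shaped swing. I'll use these measured heights.

```bash
sed -i 's/^UP=.11/UP=.06/' act.py
python3 - <<'E'
from act import *
pick([.5693,-.0838],-np.pi/2,-.0252,1.0,40)
s=robot.sense()["opening"]; print("width mm",s*85)
if s>.5: place(C,CY,-.0252,.85)
f=robot.grab_frame("wrist");np.savez("pics/w2.npz",**f);cv2.imwrite("pics/w2.png",cv2.resize(f["image"][:,:,::-1],(800,600)))
E
```

```text
gripped t 16.0 tcp [ 0.5701 -0.0838 -0.0239] open 0.611 F [-1.9  1.4  5.4]
lifted t 16.6 tcp [ 0.5687 -0.0832  0.0595] open 0.614 F [ 0.7 -0.1 -0.9]
width mm 52.23059578201152
contact True
down t 18.8 tcp [ 0.5069  0.3036 -0.0191] open 0.614 F [-0.1  0.1  2.6]
released t 19.7 tcp [0.5044 0.3029 0.0595] open 0.851 F [-0.5 -0.2 -0.1]
```

View pics/w2.png

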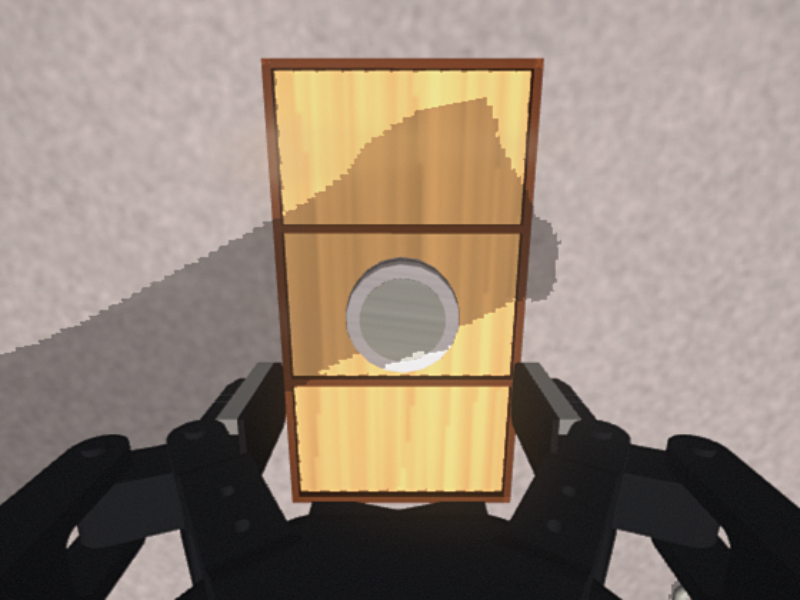

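The wrist view shows the mint tin at (403,316), flat in the middle compartment and clear of the ridges at rows 230 and 381. Next is the fob.

Run:
```python
from act import *
pick([.4486,.0778],np.radians(62.8),-.0215,.65,40)
s=robot.sense()["opening"]; print("width mm",s*85)
if .3<s<.55: place(tray(C,CY,.0095,-.076),CY+np.pi/2,-.0215,s+.12)
f=robot.grab_frame("wrist");np.savez("pics/w3.npz",**f);cv2.imwrite("pics/w3.png",cv2.resize(f["image"][:,:,::-1],(800,600)))
```

```text
gripped t 22.4 tcp [ 0.4495  0.078  -0.0202] open 0.404 F [-1.  -0.6  6.1]
lifted t 22.9 tcp [0.4483 0.0778 0.06  ] open 0.404 F [-0.4 -0.1 -0.9]
width mm 34.29783491706924
contact True
down t 24.4 tcp [ 0.5023  0.2269 -0.0152] open 0.402 F [-0.7 -0.4  5.7]
released t 25.2 tcp [0.5006 0.2264 0.0599] open 0.527 F [-0.1 -0.8 -0.4]
```

View pics/w3.png

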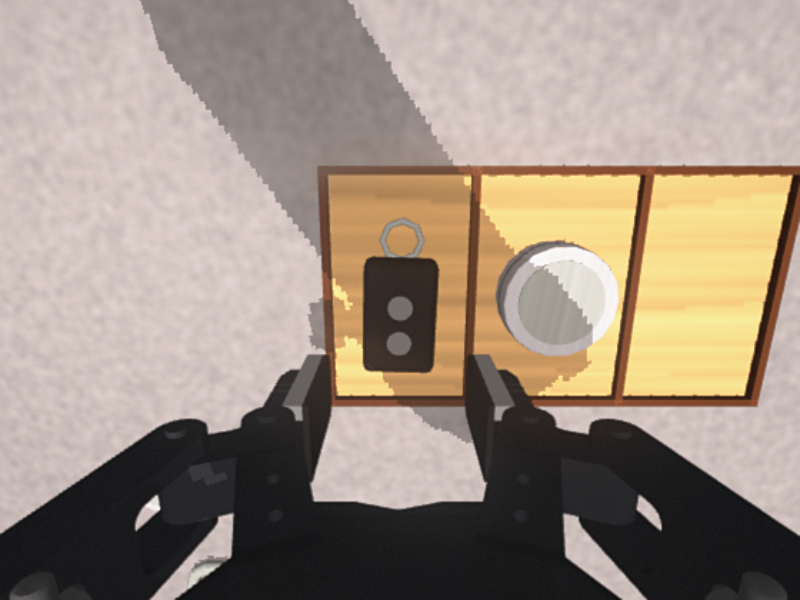

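The wrist view shows the fob buttons up at (400,315) with its ring at (401,239), inside the inner outer-compartment. Next is the padlock.

Run:
```python
from act import *
pick([.686,.0872],np.radians(94.4),-.021,.7,60)
s=robot.sense()["opening"]; print("width mm",s*85)
if .38<s<.55: place(tray(C,CY,.014,.076),CY+np.pi/2,-.021,s+.12)
f=robot.grab_frame("wrist");np.savez("pics/w4.npz",**f);cv2.imwrite("pics/w4.png",cv2.resize(f["image"][:,:,::-1],(800,600)))
```

```text
gripped t 27.5 tcp [ 0.6875  0.0874 -0.0191] open 0.45 F [-0.6 -0.   6.2]
lifted t 28.0 tcp [0.6851 0.0871 0.0591] open 0.447 F [ 0.4  0.2 -1.9]
width mm 37.970081191835696
contact True
down t 30.1 tcp [ 0.5338  0.3758 -0.0142] open 0.443 F [-0.9 -1.1  4.9]
released t 30.9 tcp [0.532  0.3751 0.0599] open 0.566 F [-0.2  0.6 -0.3]
```

View pics/w4.png

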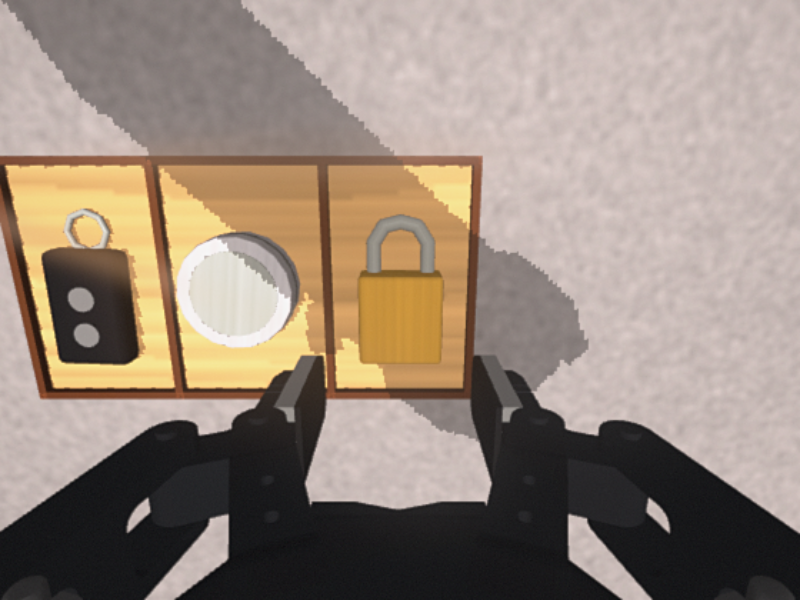

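The wrist view shows all three commute items lying flat in their compartments, with the padlock at (400,315) and its shackle at (400,245). Next is the opener.

Run:
```python
from act import *
pick([.6835,-.0907],np.radians(-99.6),-.027,.45,50)
s=robot.sense()["opening"]; print("width mm",s*85)
if .14<s<.3: place(tray(P,PY,.0055,-.031),PY-np.pi/2,-.027,s+.15)
f=robot.grab_frame("wrist");np.savez("pics/w5.npz",**f);cv2.imwrite("pics/w5.png",cv2.resize(f["image"][:,:,::-1],(800,600)))
```

```text
gripped t 34.0 tcp [ 0.684  -0.0909 -0.0264] open 0.215 F [ 0.1 -0.9  1.6]
lifted t 34.6 tcp [ 0.6828 -0.09    0.0591] open 0.212 F [-1.   0.7 -2.1]
width mm 18.023713207685528
contact True
down t 36.6 tcp [ 0.5125 -0.3448 -0.0215] open 0.213 F [-0.9 -0.1  4.9]
released t 37.4 tcp [ 0.511  -0.3431  0.0594] open 0.362 F [ 0.3  0.8 -0.3]
```

View pics/w5.png

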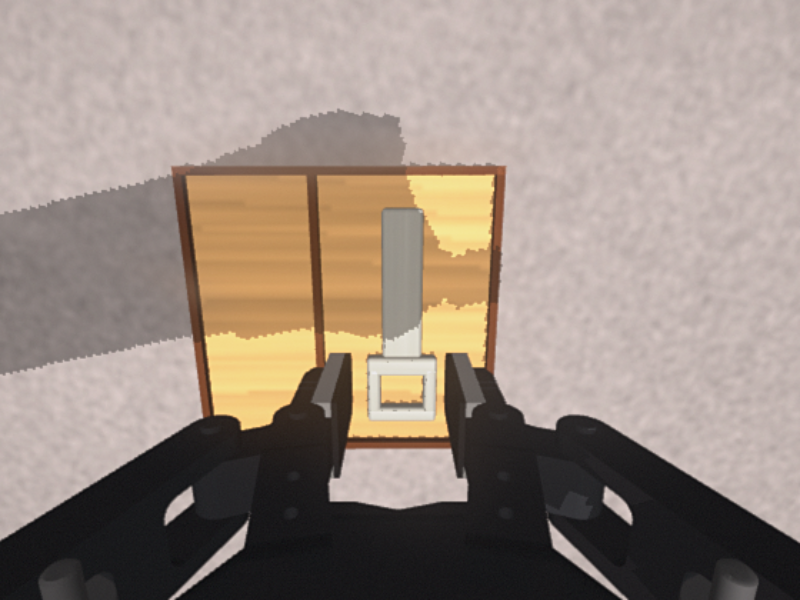

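The wrist view shows the opener flat in the wide compartment, with the handle's end at (402,210) and the head at (402,388), clear of the walls. Next is the balm tin.

Run:
```python
from act import *
pick([.5718,.0824],PY,-.0237,.75,40)
s=robot.sense()["opening"]; print("width mm",s*85)
if .35<s<.5: place(tray(P,PY,0,.044),PY,-.0237,s+.15)
robot.goto([.5,-.1,.3],[np.pi,0,0]); robot.goto([.243,.63,.2],[np.pi,0,1.2])
f=robot.grab_frame("top");np.savez("pics/top9.npz",**f);cv2.imwrite("pics/top9.png",cv2.resize(f["image"][130:300,90:470,::-1],(800,358),interpolation=cv2.INTER_CUBIC))
rep("end")
k,r=blob(f,np.array((461,370))*.7,26,60,.02,"sat")
g=dict(np.load("pics/top0.npz"));k2,r2=blob(g,np.array((461,370))*.7,26,60,.02,"sat");print("glass before/after",r2,r)
```

```text
gripped t 40.5 tcp [ 0.5728  0.0826 -0.0223] open 0.425 F [-1.3 -0.7  6.3]
lifted t 41.1 tcp [0.5712 0.0826 0.0596] open 0.422 F [-0.5  0.8 -0.8]
width mm 35.86065280640995
contact True
down t 43.2 tcp [ 0.4878 -0.2736 -0.0173] open 0.423 F [-0.6  0.3  5.7]
released t 44.1 tcp [ 0.486  -0.2725  0.0597] open 0.57 F [-0.1 -0.1 -0.2]
end t 48.0 tcp [0.2444 0.6294 0.2003] open 0.572 F [ 0.4  0.2 -0.1]
glass before/after ((0.45030736923217773, -0.0887821763753891), (0.05801474303007126, 0.05777358263731003), 88.87755584716797) ((0.45030757784843445, -0.0887754037976265), (0.058105695992708206, 0.05766849219799042), 89.24093627929688)
```

View pics/top9.png

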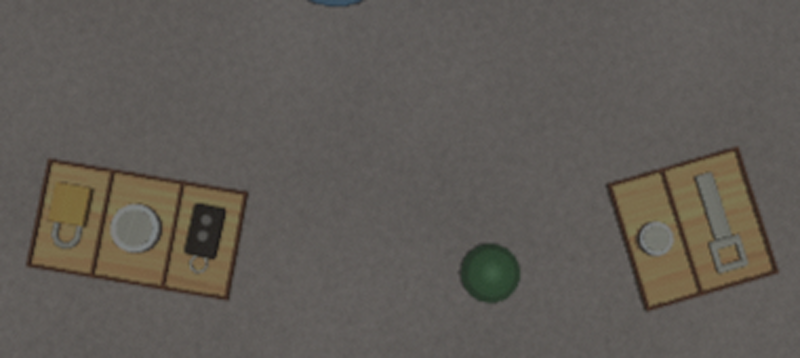

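The top view shows all five items inside their compartments, with the balm tin at (655,238) in the narrow one, and the paperweight unmoved. Handing in.

```bash
python3 -c "
from plant import robot
robot.close_job()"
```

```text
the job is handed in; nothing more can be done
```

Both kits are made up and the job is handed in, at about 48 s on the robot's clock.

- **Commuting kit:** the mint tin is in the middle compartment. The key fob is in the outer compartment nearer the centre of the console, and the padlock is in the far one.
- **Picnic kit:** the bottle opener is in the wide compartment and the lip-balm tin in the narrow one.

**Last checks:** the final top view shows all five items inside their compartments and clear of the ridges. Wrist close-ups after each of the first four placings showed the item flat. The balm tin was checked only in the final top view, though its lowering also ended with contact at the expected height. The paperweight's measured position changed by less than 0.1 mm. The arm was well clear of everything at hand-in.

**What disagreed:** the fingertips stood about 28–31 mm above the reported TCP, whereas `robot.nose_length` puts them 11 mm ahead of it. I used heights measured by light touches on the bare table for every grasp and placing. Gripped widths read about 2 mm under the stated sizes.

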